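# Shut and lock the access panel of the foil press drive box

## Task

The access panel of the blue drive box has been left ajar. With the fingertips, push the panel down until it is fully shut, then set a fingertip in the slot of each of its two round black fasteners and turn both a quarter turn clockwise to their stops, so that the panel is locked. Do not raise the panel any further or turn a fastener before it is shut, leave the foil rolls, tools and other loose things where they are, and finish clear of everything.

Things in the scene. Friction and masses are not known exactly. Their poses are not given: they have to be found in the camera images.
- housing: blue steel drive box, fixed to the table, 315 mm deep (x) by 330 mm wide (y) by 90 mm high; origin on the table, 125 mm behind its front face (the face to the robot, at its own -x), midway across; its x axis points away from the robot, turned up to 0.35 rad. The panel closes its top from 120 mm before the origin to 95 mm behind it; behind that is a fixed deck 90 mm high
- panel (a joint): opening angle of the aluminium panel (215 mm from hinge to free edge, 310 mm wide, 6 mm thick): 0 = shut, flat, its top face 96 mm above the table; grows as its free edge (robot's side) rises. Starts from 0.22 to 0.42. The hinge, parallel to the box's y axis, lies 95 mm behind the box's origin, 90 mm above the table, on the far side. A stiff hinge: the panel stays where it is left, and takes about 3 to 5 N down at the free edge to move
- panel_push (a point): point on the panel's top face, midway between the two fasteners, 20 mm in from the free edge and 195 mm from the hinge; moves with the panel; a clear patch 90 mm wide between the fastener discs for pushing
- cam_left (a joint): turn of the left fastener: 0 = unlocked (slot parallel to the panel's free edge, slot ends at the red marks), pi/2 = 1.571 = locked, at its stop (slot ends at the green marks, slot square to the free edge). Grows clockwise seen from above; starts somewhere from 0 to 0.35. Friction torque about 0.09 N m, stays where it is left. A steel tongue under the panel goes under the box's front lip when locked, and jams on the lip if turned while the panel is open
- cam_left_slot (a point): the left quarter-turn fastener (as seen by the robot): centre of its slot's floor, on the turning axis. Disc 80 mm across with two raised black D-shaped halves 14 mm high, and between them a yellow-floored slot 34 mm wide, 72 mm long, 14 mm deep, open at both ends and on top, wide enough for shut fingertips. The slot runs along this point's own y axis; z is the turning axis, pointing out of the panel. The slot floor is 4 mm above the panel's face
- cam_right (a joint): turn of the right fastener: 0 = unlocked (slot parallel to the panel's free edge, slot ends at the red marks), pi/2 = 1.571 = locked, at its stop (slot ends at the green marks, slot square to the free edge). Grows clockwise seen from above; starts somewhere from 0 to 0.35. Friction torque about 0.09 N m, stays where it is left. A steel tongue under the panel goes under the box's front lip when locked, and jams on the lip if turned while the panel is open
- cam_right_slot (a point): the right quarter-turn fastener (as seen by the robot): centre of its slot's floor, on the turning axis. Disc 80 mm across with two raised black D-shaped halves 14 mm high, and between them a yellow-floored slot 34 mm wide, 72 mm long, 14 mm deep, open at both ends and on top, wide enough for shut fingertips. The slot runs along this point's own y axis; z is the turning axis, pointing out of the panel. The slot floor is 4 mm above the panel's face
- foil_gold: gold foil roll, upright cylinder 44 mm across, 60 mm high, standing on the fixed rear deck of the blue box behind the hinge; origin at the centre of its underside; leave alone
- foil_red: red foil roll, upright cylinder 44 mm across, 60 mm high, on the table beside the box; origin at the centre of its underside; leave alone
- type_block: brass type block 30 x 70 x 33 mm lying on the table on the robot's side of the box; origin at the centre of its underside; leave alone
- screwdriver: screwdriver lying on the table; origin under its middle; leave alone
- jar: amber glass jar, 76 mm across, 85 mm high, on the table beside the box; origin at the centre of its underside; leave alone
- mallet: small hammer lying on the table; origin under its middle; leave alone

How it is judged (in metres and radians):
On the way, in this order (a step that is already met when the one before it is completed fails the run):
1. the panel is pushed shut while both fasteners are still unlocked (value of joint panel below 0.02 rad and value of joint each of cam_left, cam_right below 0.6 rad), for 0.1 s.
2. both fasteners are turned a quarter turn with the panel shut (value of joint panel below 0.02 rad and value of joint each of cam_left, cam_right above 1.4 rad), for 0.2 s.
At the end, for the whole second after the job is handed in: the panel is shut (below 0.02 rad, about 4 mm at its free edge), both fasteners are turned clockwise to above 1.40 rad (stop at 1.571), and every loose thing is within 20 mm of where it started (all of step 2 and distance of each of foil_gold, foil_red, type_block, screwdriver, jar, mallet from where it was at the start of the episode below 0.02 m); the robot touches nothing.
It fails at once if the arm or the gripper's body, rather than the fingers, presses on the box or its panel (contact force between the arm and housing above 5 N).
It fails at once if the panel is raised above 0.55 rad (value of joint panel above 0.55 rad).
It fails at once if a fastener is turned past 0.7 rad while the panel is open (value of joint panel above 0.05 rad and value of joint any of cam_left, cam_right above 0.7 rad).
It fails at once if a loose thing is moved more than 20 mm, lifted or carried (distance of any of foil_gold, foil_red, type_block, screwdriver, jar, mallet from where it was at the start of the episode above 0.02 m).
It also fails if it takes over 64 s, if anything falls off the work surface, if the arm or the gripper's body presses on something with over 40 N, if the wrist force passes 120 N, or if a joint passes its speed limit or range.

## Robot

A 7-joint arm with a two-finger parallel gripper is mounted at the origin on the work surface. World frame = base frame: x ahead of the robot, y to its left, z up, the work surface at z = 0. Lengths are in m, angles in degrees, forces in N, time in s.
With the tool pointing down it reaches from about 0.4 to 0.85 m from the base axis. Payload 4.4 kg.
Tool frame: the origin (TCP) lies between the finger pads; the fingertips stand tip_reach ahead of it and the grasp point (between the pads) lies 11 mm behind it (tip_reach is the distance from the TCP to the fingertips, in m); z points along the fingers, y is the line along which they close (so a half turn about z gives the same grasp; the last joint's range is limited). The gripper opens to 94 mm and grips with 3 to 60 N. Pads are 16 mm wide; open, the fingers measure 119 mm over their backs; the gripper's body (75 mm by 177 mm) begins 78 mm behind the grasp point.
Start: joints at [-68.228, 36.005, 2.206, 86.941, -1.547, 57.084, -1.146], TCP at [0.28, 0.586, 0.213] pointing down, gripper open.
Joint ranges: [-175.42, 175.42], [-21.48, 121.26], [-71.46, 75.88], [10.55, 141.38], [-63.04, 243.04], [13.31, 113.54], [-168.57, 168.57]. Speed limits (degrees/s): [147.25, 147.25, 180, 180, 180, 180, 180].

## Interface

Orientations are given as a 3x3 rotation matrix whose columns are the frame's x, y, z axes.
In Python, from workcell import state, get_image, camera_params, job_done, tip_reach gives the robot as it stands.
- The arm moves only by the tool arm_command, never from a script. Its argument "steps" is one flat list of numbers, 7 for each row, row after row: the gripper's target within -1 to 1 (shut at 1, half-way at 0, fully open at -1), then the shift along the tool's x, y, z as a fraction of full scale, then the turn, a rotation vector about the tool's x, y, z as a fraction of full scale. In form: [fingers, x, y, z, wx, wy, wz, fingers, x, y, z, wx, wy, wz, ...]. A call has exactly 8 rows; each row shifts and turns the commanded pose from where the row before left it, along the tool's axes as they then stand; what a row does not reach is not made up. Full scale, the value 1, is 500 mm for a shift and 0.5 rad for a turn. A row lasts 1/8 s, in which the tool goes at most 62.5 mm and 10.7 degrees, less where a joint would pass 70% of its speed; a pose out of reach is approached as far as the arm can. A call with a number of a shift or a turn outside -1 to 1 is refused whole. A call with a gripper value outside its range is refused whole. The fingers move at their own pace and stop on an object; "squeeze" is the grip in N (left out, the last holds). Time passes only in rows, so rows that do not move let the fingers close, or fill a call up. It gives the time, the measured TCP pose, the force, the opening and the grip force at its end, in the units of the state.
- state(): the state, without advancing time (a new reading comes with each control period).
- get_image(name): name is "scene" or "side" or "wrist"; returns the picture (400x640x3 uint8, red, green, blue); there is no depth.
- camera_params(name): a dict with "camera_matrix" (3x3 intrinsics, pixels), "xyz" and "rotation" of the camera in the world; the wrist camera has in their place "tool_from_camera" (4x4, takes a point from camera to tool coordinates, whose origin is the TCP and whose axes are the flange's). Camera axes: x right, y down, z forward; pixel columns grow to the right and rows downward; lengths in m; the calibration is good to about 2 mm. A picture is of the moment at which its call begins: read the wrist's pose just before it. camera_params takes no time and is no camera call.
- job_done(): hands the job in; it is judged then, once.
The state is a dict: "clock": time; "qpos": joint angles; "joint_vel": joint speeds; "joint_efforts": joint torques, N m; "position": TCP position; "tcp_rot": TCP orientation; "wrist_force": force on the tool from outside, world axes, zero at the start; "moment": the same for the moment, N m; "width": finger opening in m; "grip_force": force on a finger pad.
Only numpy, scipy, OpenCV 4.12 (cv2) and the standard library are available. Lean on these libraries where they do the work, as an engineer would, in place of code of your own. Each camera call takes 0.05 s, during which the arm holds its last target. There are 200 camera calls.

## Working session

There is one attempt and no reset: what is moved stays moved. The work goes in short steps, Python scripts to look and compute and a tool call to move; the robot and the scene stay as the last step left them, time stands still between calls to the robot, and variables do not carry over. Pictures are saved under pics/ and viewed, at most 10 in all, crops included, and the job is handed in when it is done.

Besides the shell and the picture viewer there is one more tool, called as name(argument=value, ...), one argument or row to a line, values as JSON. arm_command: Moves the arm, as the interface text tells. Its arguments: {"type":"object","properties":{"steps":{"type":"array"},"squeeze":{"type":"number"}},"required":["steps"]}

```bash
mkdir -p pics; python3 - <<'E'
from workcell import *
import cv2,numpy as np
np.set_printoptions(precision=4,suppress=True)
for n in ("scene","side"):
    cv2.imwrite(f"pics/{n}0.png",get_image(n)[:,:,::-1]); p=camera_params(n); print(n,p)
print(camera_params("wrist"));print(tip_reach() if callable(tip_reach) else tip_reach);print(state())
E
```

```text
scene {'camera_matrix': array([[486.4606,   0.    , 321.5547],
       [  0.    , 486.4606, 211.1026],
       [  0.    ,   0.    ,   1.    ]]), 'xyz': array([1.255 , 0.395 , 1.4377]), 'rotation': array([[-0.4515,  0.7603, -0.4669],
       [ 0.8922,  0.3794, -0.245 ],
       [-0.0092, -0.5272, -0.8497]])}
side {'camera_matrix': array([[477.2888,   0.    , 318.8536],
       [  0.    , 477.2888, 201.658 ],
       [  0.    ,   0.    ,   1.    ]]), 'xyz': array([-0.1632, -0.6416,  1.2169]), 'rotation': array([[ 0.6956, -0.5524,  0.4594],
       [-0.7184, -0.544 ,  0.4336],
       [ 0.0104, -0.6316, -0.7752]])}
{'camera_matrix': array([[297.5732,   0.    , 324.0937],
       [  0.    , 297.5732, 200.6145],
       [  0.    ,   0.    ,   1.    ]]), 'tool_from_camera': array([[-0.0002, -0.9587, -0.2843,  0.0836],
       [ 1.    , -0.    , -0.0007, -0.0003],
       [ 0.0007, -0.2843,  0.9587, -0.1699],
       [ 0.    ,  0.    ,  0.    ,  1.    ]])}
0.008
{'clock': 0.1, 'qpos': array([-68.2288,  36.052 ,   2.2029,  86.9896,  -1.5461,  57.0855,
        -1.1451]), 'joint_vel': array([-0.0502, -0.1161, -0.0243, -0.1834, -0.0571,  0.0297,  0.0682]), 'joint_efforts': array([  0.0021, -55.0791,   1.1474, -18.7114,  -0.052 ,   0.0191,
         0.0001]), 'position': array([0.28  , 0.586 , 0.2127]), 'tcp_rot': array([[-0.9023,  0.4311, -0.0007],
       [ 0.4311,  0.9023, -0.0015],
       [-0.    , -0.0017, -1.    ]]), 'wrist_force': array([-0.8989,  0.377 , -0.2364]), 'moment': array([-0.0097, -0.0148,  0.0194]), 'grip_force': 0.0, 'width': 0.0937127642958386}
```

View pics/scene0.png

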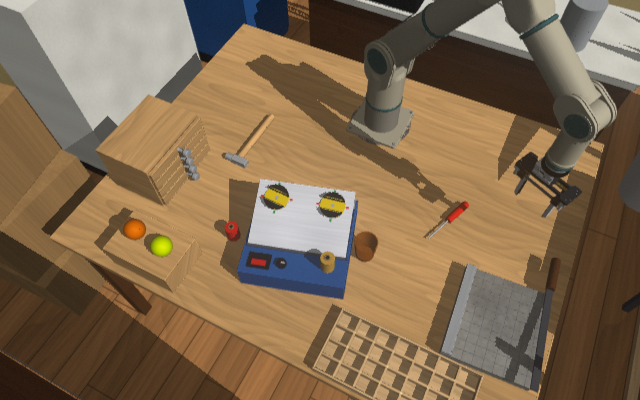

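View pics/side0.png

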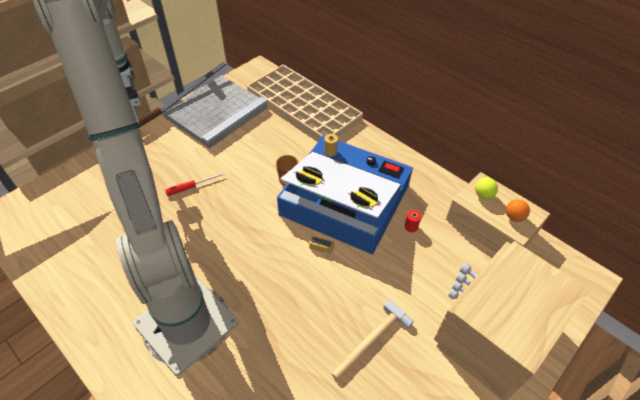

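Scene shows the box with the panel at about (305,220), left fastener at (332,205), right at (276,197). In side they are at (309,176) and (365,197). The brass block lies in front at side (321,243), the jar left of the box, and the red roll right of it.

```bash
cat > h.py <<'E'
import cv2,numpy as np
from workcell import *
np.set_printoptions(precision=4,suppress=True)
def ray(n,uv):
    p=camera_params(n);d=p['rotation']@np.linalg.solve(p['camera_matrix'],[uv[0],uv[1],1]);return p['xyz'],d/np.linalg.norm(d)
def plane(n,uv,z):
    o,d=ray(n,uv);return o+d*(z-o[2])/d[2]
def tri(a,b):
    (o,d),(p,e)=ray("scene",a),ray("side",b)
    s=np.linalg.lstsq(np.c_[d,-e],p-o,rcond=None)[0];x,y=o+s[0]*d,p+s[1]*e
    return (x+y)/2,np.linalg.norm(x-y)
E
python3 - <<'E'
from h import *
Y={};Q={}
for n,box in (("scene",(235,170,365,305)),("side",(270,140,420,250))):
    im=cv2.imread(f"pics/{n}0.png");x0,y0,x1,y1=box
    hsv=cv2.cvtColor(im,cv2.COLOR_BGR2HSV)
    m=np.zeros(im.shape[:2],np.uint8);m[y0:y1,x0:x1]=cv2.inRange(hsv,(22,150,120),(34,255,255))[y0:y1,x0:x1]
    m=cv2.morphologyEx(m,cv2.MORPH_CLOSE,np.ones((5,5)))
    k,l,s,c=cv2.connectedComponentsWithStats(m)
    print(n,[(s[i,4],c[i]) for i in range(1,k) if s[i,4]>20])
    w=np.zeros_like(m);w[y0:y1,x0:x1]=cv2.inRange(hsv,(0,0,185),(180,40,255))[y0:y1,x0:x1]
    w=cv2.morphologyEx(w,cv2.MORPH_OPEN,np.ones((3,3)))
    cs=max(cv2.findContours(w,0,2)[0],key=cv2.contourArea);h=cv2.convexHull(cs)
    print(cv2.approxPolyDP(h,5,True)[:,0].tolist())
    cv2.imwrite(f"pics/{n}0c.png",cv2.resize(im[y0:y1,x0:x1],None,fx=4,fy=4,interpolation=2))
E
```

```text
scene [(np.int32(271), array([276.2546, 196.7934])), (np.int32(293), array([332.4027, 204.5666]))]
[[256, 199], [284, 183], [354, 192], [345, 256], [250, 242]]
side [(np.int32(152), array([311.6316, 175.3421])), (np.int32(183), array([366.8306, 196.9945]))]
[[282, 177], [314, 152], [398, 186], [375, 216]]
```

```bash
python3 - <<'E'
import cv2
a=cv2.imread("pics/scene0c.png");b=cv2.imread("pics/side0c.png")
print(a.shape,b.shape)
E
```

```text
(540, 520, 3) (440, 600, 3)
```

View pics/scene0c.png

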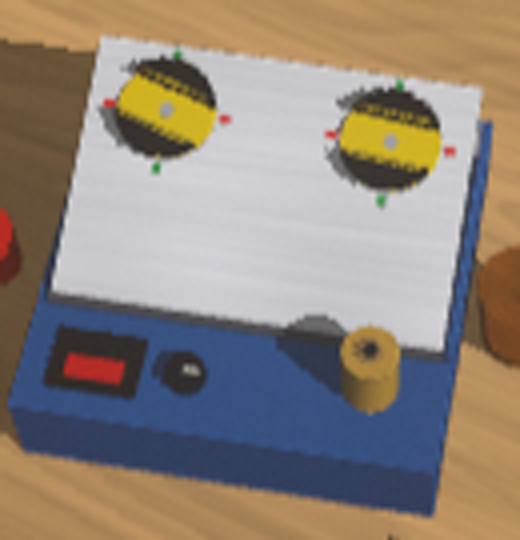

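View pics/side0c.png

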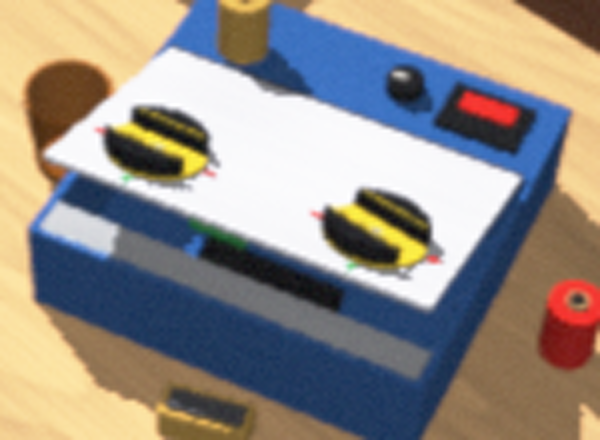

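The enlarged crops show the grey slot-centre dots: scene crop (166,109) right and (390,141) left, side crop (158,147) left and (373,230) right. Panel and deck corners are also clear.

```bash
python3 - <<'E'
from h import *
S=lambda u,v:(235+(u-1.5)/4,170+(v-1.5)/4)
D=lambda u,v:(270+(u-1.5)/4,140+(v-1.5)/4)
for k,a,b in (("camR",(166,109),(373,230)),("camL",(390,141),(158,147)),("freeR",(101,37),(432,307)),("freeL",(482,88),(42,155)),("hingeR",(50,295),(522,180)),("hingeL",(443,352),(172,47))):
    print(k,*tri(S(*a),D(*b)))
br=plane("scene",S(10,405),.09);bl=plane("scene",S(437,472),.09);print("deck R,L",br,bl,plane("side",D(570,112),.09))
fl=plane("side",D(33,232),.09);fr=plane("side",D(425,375),.09);print("front L,R",fl,fr)
for a,b in((br,bl),(fr,fl)):
    d=b-a;print(np.arctan2(-d[0],d[1]),np.linalg.norm(d))
# gold, red, jar, hammer
for n,p,z in (("scene",S(370,345),.15),("side",D(577,300),.06),("side",D(68,75),.085)): print(plane(n,p,z))
E
```

```text
camR [ 0.5674 -0.127   0.1556] 0.00022732970442373415
camL [0.5156 0.043  0.1543] 0.003027390040490397
freeR [ 0.5361 -0.2054  0.1651] 0.002192179828656585
freeL [0.4437 0.0902 0.1649] 0.00021406506395787292
hingeR [ 0.728  -0.1471  0.0961] 0.0021499471164333622
hingeL [0.6376 0.1485 0.0996] 0.003287495072048103
deck R,L [ 0.8194 -0.1265  0.09  ] [0.7235 0.1864 0.09  ] [ 0.8191 -0.1277  0.09  ]
front L,R [0.428  0.0893 0.09  ] [ 0.5354 -0.2112  0.09  ]
0.297333063764826 0.3272896604078018
0.34325858455295893 0.31907835371538557
[0.6787 0.1085 0.15  ]
[ 0.6901 -0.2378  0.06  ]
[0.5653 0.1955 0.085 ]
```

arm_command(
  steps=[1,-0.04,-0.04,-0.02,0,0,0,1,-0.08,-0.08,-0.01,0,0,0,1,-0.08,-0.08,-0.01,0,0,0,1,-0.08,-0.08,-0.01,0,0,0,1,-0.08,-0.08,-0.01,0,0,0,1,-0.08,-0.08,-0.01,0,0,0,1,-0.08,-0.08,0,0,0,0,1,-0.08,-0.08,0,0,0,0],
)

```text
clock: 1.1
position: [0.4219, 0.1847, 0.2485]
tcp_rot: [[-0.902, 0.431, 0.0], [0.431, 0.902, 0.0], [-0.0, 0.0, -1.0]]
wrist_force: [0.8, 0.1, 1.1]
width: 0.0171
grip_force: 0.0
```

arm_command(
  steps=[1,-0.08,-0.08,0,0,0,0,1,-0.08,-0.08,0,0,0,0,1,-0.08,-0.08,0,0,0,0,1,-0.08,-0.08,0,0,0,0,1,-0.04,-0.04,0,0,0,-0.24,1,0,0,0,0,0,-0.24,1,0,0,0,0,0,-0.24,1,0,0,0,0,0,-0.24],
)

```text
clock: 2.1
position: [0.506, -0.0537, 0.2481]
tcp_rot: [[-0.999, -0.038, -0.001], [-0.038, 0.999, 0.0], [0.001, 0.0, -1.0]]
wrist_force: [0.8, 0.1, -0.1]
width: 0.0003
grip_force: 0.0
```

```bash
cat >> h.py <<'E'
def wray(s,uv):
    p=camera_params("wrist");T=p['tool_from_camera'];R=np.array(s['tcp_rot'])
    d=R@T[:3,:3]@np.linalg.solve(p['camera_matrix'],[uv[0],uv[1],1]);return s['position']+R@T[:3,3],d
def wplane(s,uv,z):
    o,d=wray(s,uv);return o+d*(z-o[2])/d[2]
def to_tool(s,target):
    return np.array(s['tcp_rot']).T@(np.array(target)-s['position'])/.5
E
python3 - <<'E'
from h import *
s=state();print({k:s[k] for k in('clock','qpos','position','tcp_rot','width','wrist_force')})
cv2.imwrite("pics/w1.png",get_image("wrist")[:,:,::-1])
print(to_tool(s,[.5077,-.0524,.19]))
E
```

```text
{'clock': 2.1, 'qpos': array([  1.066 ,  22.0688,   2.5438, 106.631 ,  -1.2251,  51.3814,
        96.3574]), 'position': array([ 0.506 , -0.0537,  0.2481]), 'tcp_rot': array([[-0.9993, -0.0378, -0.001 ],
       [-0.0378,  0.9993,  0.0001],
       [ 0.001 ,  0.0001, -1.    ]]), 'width': 0.0002501411865881583, 'wrist_force': array([ 0.8345,  0.0722, -0.0742])}
[-0.0036  0.0024  0.1162]
```

View pics/w1.png

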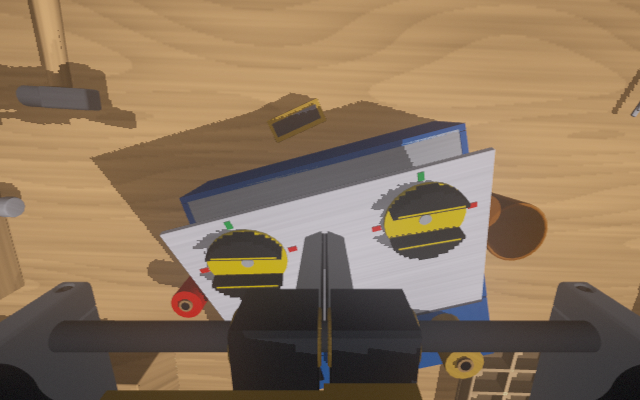

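The wrist view shows the shut fingertips at (323,235), over the clear patch between the discs at (247,263) and (425,220).

arm_command(
  steps=[1,0,0,0.04,0,0,0,1,0,0,0.04,0,0,0,1,0,0,0.04,0,0,0,1,0,0,0.02,0,0,0,1,0.003,0,0.02,0,0,0,1,0.003,0,0.02,0,0,0,1,0.003,0,0.02,0,0,0,1,0.003,0,0.02,0,0,0],
)

```text
clock: 3.15
position: [0.5003, -0.0539, 0.138]
tcp_rot: [[-0.999, -0.034, 0.0], [-0.034, 0.999, -0.0], [-0.0, -0.0, -1.0]]
wrist_force: [-0.3, -0.1, 1.7]
width: 0.0004
grip_force: 0.5
```

arm_command(
  steps=[1,0.003,0,0.02,0,0,0,1,0.003,0,0.02,0,0,0,1,0.002,0,0.014,0,0,0,1,0,0,0.01,0,0,0,1,0,0,0.006,0,0,0,1,0,0,0.004,0,0,0,1,0,0,0,0,0,0,1,0,0,0,0,0,0],
)

```text
clock: 4.15
position: [0.4961, -0.0538, 0.104]
tcp_rot: [[-0.999, -0.034, 0.0], [-0.034, 0.999, 0.0], [-0.0, 0.0, -1.0]]
wrist_force: [-6.3, 0.6, 27.1]
width: 0.0004
grip_force: 13.7
```

arm_command(
  steps=[1,0,0,-0.04,0,0,0,1,0,0,-0.06,0,0,0,1,0,0,-0.06,0,0,0,1,0,0,-0.06,0,0,0,1,-0.02,0,-0.04,0,0,0,1,-0.02,0,0,0,0,0,0.2,0,0,0,0,0,0,0.2,0,0,0,0,0,0],
)

```text
clock: 5.15
position: [0.5153, -0.0532, 0.2302]
tcp_rot: [[-0.999, -0.034, -0.003], [-0.034, 0.999, 0.0], [0.003, 0.0, -1.0]]
wrist_force: [0.9, 0.6, 0.3]
width: 0.0173
grip_force: 0.0
```

```bash
cat > look.py <<'E'
import sys
from h import *
s=state();im=get_image("wrist")[:,:,::-1].copy();cv2.imwrite(f"pics/{sys.argv[1]}.png",im)
print(s['clock'],s['position'],s['width'])
hsv=cv2.cvtColor(im,cv2.COLOR_BGR2HSV)
m=cv2.inRange(hsv,(22,150,110),(34,255,255))
m=cv2.morphologyEx(m,cv2.MORPH_CLOSE,np.ones((7,7)))
for c in cv2.findContours(m,0,2)[0]:
    if cv2.contourArea(c)<400: continue
    pts=np.array([wplane(s,p,.100)[:2] for p in c[:,0]],np.float32)
    (cx,cy),(w,h),a=cv2.minAreaRect(pts);
    b=cv2.boxPoints(((cx,cy),(w,h),a));e=[b[1]-b[0],b[2]-b[1]];d=max(e,key=np.linalg.norm)
    print("px",c[:,0].mean(0),"centre",cx,cy,"size",w,h,"dir",np.degrees(np.arctan2(d[1],d[0]))%180)
g=cv2.inRange(hsv,(45,80,60),(80,255,255));r=cv2.inRange(hsv,(0,130,130),(5,255,255))|cv2.inRange(hsv,(170,130,130),(180,255,255))
for n,mm in(("green",g),("red",r)):
    k,l,st,ce=cv2.connectedComponentsWithStats(mm)
    for i in range(1,k):
        if 8<st[i,4]<300: print(n,st[i,4],ce[i],wplane(s,ce[i],.096)[:2])
E
python3 look.py w2
```

```text
5.15 [ 0.5153 -0.0532  0.2302] 0.017272781627703584
px [258.8158 230.6579] centre 0.5562731623649597 -0.13193173706531525 size 0.037206314504146576 0.07751809060573578 dir 91.95574
px [417.693  196.4474] centre 0.5098600387573242 0.04007094353437424 size 0.04261712729930878 0.07803886383771896 dir 101.696236
green 42 [404.5238 145.6905] [0.4607 0.0261]
green 37 [236.6486 190.0541] [ 0.5128 -0.1458]
green 10 [420.5 231.5] [0.553  0.0539]
green 13 [265.0769 269.1538] [ 0.6052 -0.1178]
red 36 [457.0556 177.9167] [0.4919 0.0845]
red 32 [369.1562 200.3125] [ 0.5193 -0.0052]
red 30 [292.2 219.9] [ 0.5443 -0.0871]
red 167 [303.9581 380.5749] [ 0.765 -0.071]
```

View pics/w2.png

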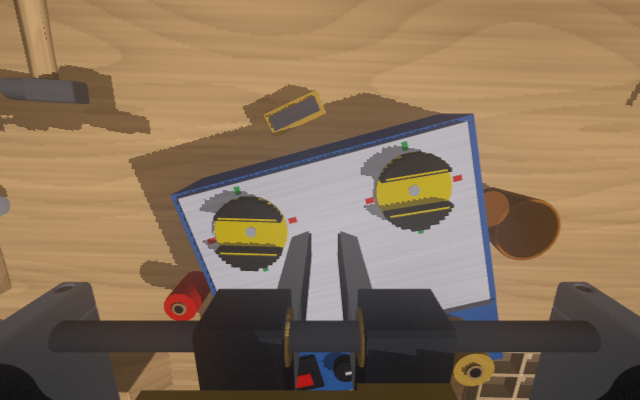

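The panel is flat in the box. The slot dots are at (414.5,190) left and (251,231.5) right. Slots lie at about 102° and 92°; the tool is at 92°.

```bash
python3 - <<'E'
from h import *
s=state();L=wplane(s,(414.5,190),.1);R=wplane(s,(251,231.5),.1);print(L,R,np.linalg.norm(L-R))
print(to_tool(s,[*L[:2],.16]),s['width'])
E
```

```text
[0.5055 0.0404 0.1   ] [ 0.5578 -0.1314  0.1   ] 0.17959561626948703
[0.0129 0.1878 0.1407] 0.020973446600059377
```

arm_command(
  steps=[0.2,0.005,0.063,0,0,0,0,0.2,0.005,0.063,0,0,0,0,0.2,0.003,0.062,0,0,0,0,0.2,0,0,0,0,0,-0.17,0.2,0,0,0.04,0,0,-0.17,0.2,0,0,0.06,0,0,0,0.2,0,0,0.04,0,0,0,0.2,0,0,0,0,0,0],
)

```text
clock: 6.2
position: [0.5049, 0.0402, 0.1598]
tcp_rot: [[-0.979, -0.203, -0.004], [-0.203, 0.979, -0.001], [0.004, 0.0, -1.0]]
wrist_force: [0.1, -0.1, 0.3]
width: 0.0375
grip_force: 0.0
```

```bash
python3 look.py w3; python3 -c "
from h import *
s=state();print(s['width'],s['tcp_rot'],to_tool(s,[.5055,.0404,.113]))"
```

```text
6.2 [0.5049 0.0402 0.1598] 0.03745326874887986
px [111.4954 237.5596] centre 0.5593379735946655 -0.13083145022392273 size 0.04043276980519295 0.08076823502779007 dir 98.27325
px [324.1569 222.8235] centre 0.5054311156272888 0.04011743515729904 size 0.03223305940628052 0.07733471691608429 dir 101.681305
green 67 [318.2239 162.3134] [0.4605 0.0262]
green 76 [ 96.4737 182.7237] [ 0.5129 -0.1454]
green 26 [129.4231 287.3462] [ 0.605  -0.1172]
red 59 [379.8644 213.3051] [0.4918 0.0847]
red 61 [268.2623 223.1967] [ 0.5192 -0.0047]
red 57 [167.7544 231.8772] [ 0.5442 -0.0867]
red 11 [ 60.8182 239.1818] [ 0.5693 -0.1755]
red 196 [ 21.2398 302.8163] [ 0.6412 -0.2133]
0.037693821222262267 [[-0.9792 -0.2027 -0.0021]
 [-0.2027  0.9792 -0.0002]
 [ 0.0021  0.0002 -1.    ]] [0.0006 0.0002 0.0958]
```

View pics/w3.png

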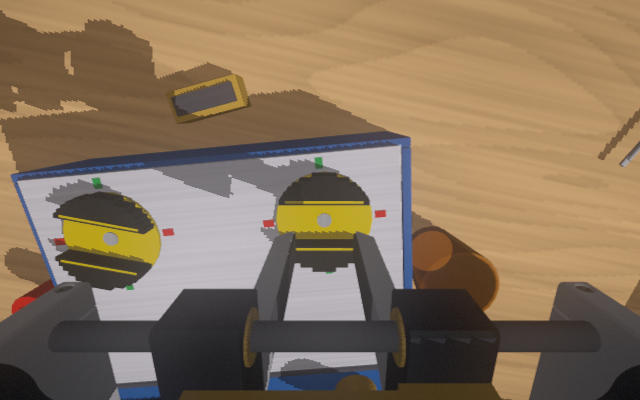

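The spread fingers straddle the left slot's line and are aligned with it.

arm_command(
  steps=[0.2,0,0,0.03,0,0,0,0.2,0,0,0.03,0,0,0,0.2,0,0,0.02,0,0,0,0.2,0,0,0.014,0,0,0,0.2,0,0,0,0,0,0,0.2,0,0,0,0,0,0.1,0.2,0,0,0,0,0,0.1,0.2,0,0,0,0,0,0],
)

```text
clock: 7.25
position: [0.5068, 0.0406, 0.1148]
tcp_rot: [[-0.995, -0.103, 0.001], [-0.103, 0.995, -0.0], [-0.001, -0.0, -1.0]]
wrist_force: [0.4, -0.6, 0.9]
width: 0.0376
grip_force: 0.0
```

arm_command(
  steps=[0.2,0,0,0.006,0,0,0.2,0.2,0,0,0,0,0,0.3,0.2,0,0,0,0,0,0.3,0.2,0,0,0,0,0,0.3,0.2,0,0,0,0,0,0.3,0.2,0,0,0,0,0,0.3,0.2,0,0,0,0,0,0.3,0.2,0,0,0,0,0,0.3],
)

```text
clock: 8.25
position: [0.5066, 0.0405, 0.1115]
tcp_rot: [[-0.498, 0.867, 0.0], [0.867, 0.498, -0.0], [-0.0, 0.0, -1.0]]
wrist_force: [-0.5, -0.5, -1.8]
width: 0.0376
grip_force: 1.6
```

```bash
python3 -c "
from h import *
s=state();print(s['moment'],s['wrist_force'],s['qpos'])"
```

```text
[-0.0897  0.0582  0.0643] [-0.4741 -0.4884 -1.7821] [-21.0051  34.7086  19.755  115.3876 -20.5605  33.2125  42.7026]
```

arm_command(
  steps=[0.2,0,0,0,0,0,0.25,0.2,0,0,0,0,0,0.25,0.2,0,0,0,0,0,0.2,0.2,0,0,0,0,0,0.15,0.2,0,0,0,0,0,0.1,0.2,0,0,0,0,0,0.1,0.2,0,0,0,0,0,0,0.2,0,0,0,0,0,0],
)

```text
clock: 9.25
position: [0.5066, 0.0404, 0.1115]
tcp_rot: [[-0.001, 1.0, -0.0], [1.0, 0.001, -0.0], [-0.0, -0.0, -1.0]]
wrist_force: [0.0, -1.1, -0.3]
width: 0.0374
grip_force: 5.2
```

```bash
python3 -c "
from h import *
s=state();print(s['moment'],s['wrist_force'],s['qpos'])"
```

```text
[-0.3627  0.0985  0.3339] [ 0.0484 -1.1393 -0.307 ] [-26.4674  36.2634  28.32   115.5371 -29.1315  35.1779  21.5571]
```

arm_command(
  steps=[0.2,0,0,0,0,0,-0.25,0.2,0,0,0,0,0,-0.25,0.2,0,0,-0.03,0,0,0,0.2,0,0,-0.05,0,0,0,0.2,0,0,-0.08,0,0,0,0.2,0,0,-0.08,0,0,0,0.2,0,0,0,0,0,0,0.2,0,0,0,0,0,0],
)

```text
clock: 10.25
position: [0.5063, 0.0409, 0.2316]
tcp_rot: [[-0.246, 0.969, -0.0], [0.969, 0.246, 0.001], [0.001, 0.0, -1.0]]
wrist_force: [-0.5, -0.6, -0.3]
width: 0.0375
grip_force: 0.0
```

```bash
python3 look.py w4; python3 -c "
from h import *
s=state();print(s['width'],s['tcp_rot'],to_tool(s,[.5585,-.1314,.23]))"
```

```text
10.25 [0.5063 0.0409 0.2316] 0.03745338431872511
px [324.125 197.75 ] centre 0.5066578984260559 0.036411263048648834 size 0.07800786197185516 0.04294233024120331 dir 16.895294
green 34 [368.0882 192.0588] [0.5504 0.0542]
green 34 [280.4412 196.3235] [0.4611 0.0266]
red 40 [321.925 150.425] [0.4921 0.0847]
red 23 [329.4348 301.6087] [ 0.5445 -0.0866]
0.03691834732476908 [[-0.2465  0.9691 -0.0013]
 [ 0.9691  0.2465  0.0003]
 [ 0.0006 -0.0012 -1.    ]] [-0.3597  0.017   0.0018]
```

View pics/w4.png

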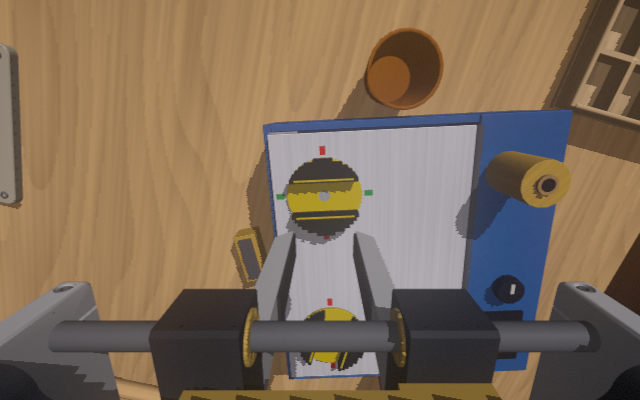

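The left slot points at its green marks (280,196) and (368,192), so it is locked. Next is the right fastener.

arm_command(
  steps=[0.2,-0.06,0.003,0,0,0,0,0.2,-0.06,0.003,0,0,0,0,0.2,-0.06,0.003,0,0,0,0,0.2,-0.06,0.003,0,0,0,0,0.2,-0.06,0.003,0,0,0,0,0.2,-0.06,0.002,0,0,0,0,0.2,0,0,0,0,0,-0.28,0.2,0,0,0,0,0,-0.28],
)

```text
clock: 11.3
position: [0.5585, -0.1321, 0.2298]
tcp_rot: [[-0.508, 0.862, -0.003], [0.862, 0.508, 0.001], [0.002, -0.003, -1.0]]
wrist_force: [0.3, -0.5, -0.4]
width: 0.0376
grip_force: 0.0
```

arm_command(
  steps=[0.2,0,0,0,0,0,-0.28,0.2,0,0,0,0,0,-0.28,0.2,0,0,0,0,0,-0.28,0.2,0,0,0,0,0,-0.28,0.2,0,0,0.04,0,0,-0.28,0.2,0,0,0.04,0,0,-0.28,0.2,0,0,0.06,0,0,-0.28,0.2,0,0,0,0,0,-0.28],
)

```text
clock: 12.3
position: [0.5565, -0.1311, 0.1578]
tcp_rot: [[-0.997, -0.083, -0.008], [-0.083, 0.997, 0.002], [0.007, 0.003, -1.0]]
wrist_force: [0.9, -0.1, 0.0]
width: 0.0374
grip_force: 0.0
```

```bash
python3 look.py w5; python3 -c "
from h import *
s=state();print(s['width'],s['tcp_rot'],to_tool(s,[.5585,-.1314,.112]),s['qpos'])"
```

```text
12.3 [ 0.5565 -0.1311  0.1578] 0.037406824529051745
px [322.2 221.6] centre 0.5578896403312683 -0.13221485912799835 size 0.07774993777275085 0.03273847699165344 dir 89.926025
px [544.7193 169.614 ] centre 0.5041605234146118 0.041083354502916336 size 0.07814774662256241 0.03434751555323601 dir 23.059198
green 91 [542.4725 114.9451] [0.4609 0.0256]
green 71 [309.9437 164.9859] [ 0.513  -0.1459]
green 66 [544.     228.7879] [0.5505 0.053 ]
green 24 [334.2083 272.2917] [ 0.6053 -0.1182]
red 61 [378.5246 208.8361] [ 0.5444 -0.0874]
red 21 [269.4286 229.5714] [ 0.5699 -0.1758]
0.037556038470178854 [[-0.9962 -0.0865 -0.0053]
 [-0.0865  0.9962  0.0014]
 [ 0.0051  0.0018 -1.    ]] [-0.0026 -0.0002  0.0938] [  6.1697  33.7551   6.6483 102.6752  -5.3198  44.1833 110.5101]
```

View pics/w5.png

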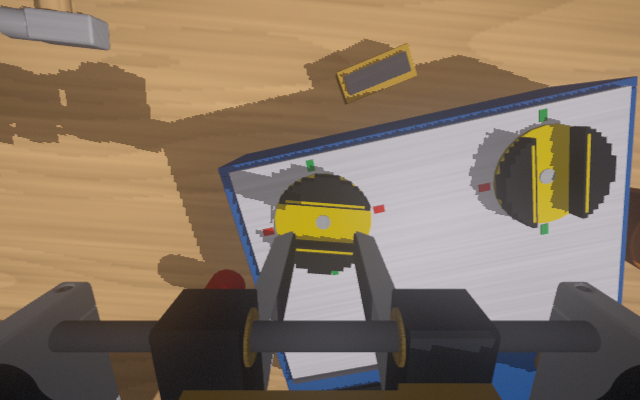

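The right slot is at (322,222), lined up with the spread fingers.

arm_command(
  steps=[0.2,-0.003,0,0.03,0,0,0.05,0.2,0,0,0.03,0,0,0,0.2,0,0,0.02,0,0,0,0.2,0,0,0.014,0,0,0,0.2,0,0,0,0,0,0,0.2,0,0,0,0,0,0.1,0.2,0,0,0,0,0,0.1,0.2,0,0,0,0,0,0],
)

```text
clock: 13.35
position: [0.5611, -0.1317, 0.1148]
tcp_rot: [[-0.999, 0.047, 0.001], [0.047, 0.999, -0.0], [-0.001, -0.0, -1.0]]
wrist_force: [-0.2, -0.7, 0.9]
width: 0.0377
grip_force: 0.0
```

arm_command(
  steps=[0.2,0.005,0,0.006,0,0,0.2,0.2,0,0,0,0,0,0.3,0.2,0,0,0,0,0,0.3,0.2,0,0,0,0,0,0.3,0.2,0,0,0,0,0,0.3,0.2,0,0,0,0,0,0.3,0.2,0,0,0,0,0,0.3,0.2,0,0,0,0,0,0.3],
)

```text
clock: 14.35
position: [0.5589, -0.1318, 0.1116]
tcp_rot: [[-0.362, 0.932, 0.001], [0.932, 0.362, -0.001], [-0.001, 0.001, -1.0]]
wrist_force: [0.4, -0.4, -2.4]
width: 0.0375
grip_force: 1.7
```

arm_command(
  steps=[0.2,0,0,0,0,0,0.25,0.2,0,0,0,0,0,0.2,0.2,0,0,0,0,0,0.15,0.2,0,0,0,0,0,0.1,0.2,0,0,0,0,0,0.1,0.2,0,0,0,0,0,0.05,0.2,0,0,0,0,0,0,0.2,0,0,0,0,0,0],
)

```text
clock: 15.35
position: [0.5586, -0.1319, 0.1116]
tcp_rot: [[0.048, 0.999, 0.0], [0.999, -0.048, -0.001], [-0.001, 0.0, -1.0]]
wrist_force: [0.5, -2.2, 0.4]
width: 0.038
grip_force: 20.9
```

```bash
python3 -c "
from h import *
s=state();print(s['moment'],s['wrist_force'],s['qpos'])"
```

```text
[-0.6786 -0.0034  1.4005] [ 0.4672 -2.2193  0.4099] [-10.3331  41.7395  33.7302 105.4935 -32.8749  42.8275  38.7399]
```

arm_command(
  steps=[0.2,0,0,0,0,0,-0.25,0.2,0,0,0,0,0,-0.28,0.2,0,0,-0.03,0,0,0,0.2,0,0,-0.05,0,0,0,0.2,0,0,-0.08,0,0,0,0.2,0,0,-0.08,0,0,0,0.2,0,0,-0.08,0,0,0,0.2,0,0,0,0,0,0],
)

```text
clock: 16.35
position: [0.5601, -0.1322, 0.2754]
tcp_rot: [[-0.209, 0.978, 0.007], [0.978, 0.209, -0.0], [-0.002, 0.007, -1.0]]
wrist_force: [-0.3, -0.3, 0.2]
width: 0.0374
grip_force: 0.0
```

```bash
python3 look.py w6;python3 -c "
from h import *
a=get_image('scene')[170:305,235:365,::-1];b=get_image('side')[140:250,270:420,::-1]
cv2.imwrite('pics/fin.png',cv2.resize(cv2.hconcat([a,cv2.copyMakeBorder(b,0,25,0,0,0)]),None,fx=2.8,fy=2.8,interpolation=2))"
```

```text
16.35 [ 0.5601 -0.1322  0.2754] 0.037430217939675534
px [510.5    381.2391] centre 0.8992829322814941 -0.37198197841644287 size 0.061479534953832626 0.059104543179273605 dir 11.625412
px [321.463  187.0926] centre 0.5589595437049866 -0.1352807581424713 size 0.0770900696516037 0.04259259253740311 dir 17.149273
px [302.7273  23.9394] centre 0.5062612891197205 0.03627186268568039 size 0.07685132324695587 0.030615074560046196 dir 12.168015
green 50 [352.52  10.24] [0.5509 0.0535]
green 48 [261.7917  18.6875] [0.4609 0.0263]
green 28 [360.9643 180.3571] [ 0.603  -0.1185]
green 27 [283.2593 186.9259] [ 0.5132 -0.1458]
red 27 [318.4444 144.1111] [ 0.5443 -0.087 ]
```

View pics/fin.png

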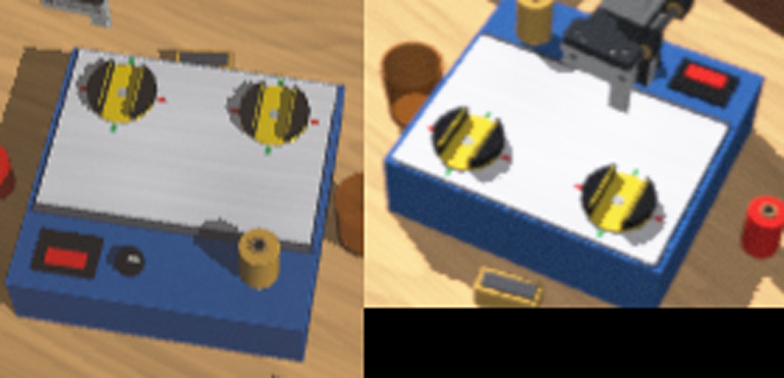

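Both slots are on their green marks, the panel is flush, the loose things haven't moved, and the gripper is clear.

```bash
python3 -c "
from workcell import *
print(job_done())"
```

```text
the job is handed in; nothing more can be done
None
```

The panel is shut and both fasteners are turned clockwise to their stops; the loose things look unmoved, the arm is clear, and the job is handed in (no verdict was returned).

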